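Turn a flange cap over down the case ramp

TASK

Turn the blue-backed flange cap over without lifting it: push it off the edge of the ply shelf so that it slides down and stands leaning on the ramp, then tip it forward into the well so that it lands on its blue back with the bright sealing face up. Then slide it along the mat until it lies flat and square against the end wall on the side where the lid is hinged. Leave the yellow cap, the copper coil, the ampoule holder and the red bung where they are, and let go.

Things in the scene. Friction and masses are not known exactly. Their poses are not given: they have to be found in the camera images.
- case: Fixed open grey steel case. Origin on the bench under the middle of the shelf's edge; +x from the shelf to the well (away from the robot), +y to the end wall with the lid's hinge (robot's left), z up. Inside: x -196 to 170 mm, y -190 to 190 mm; walls 4 mm thick, tops 78 mm above the bench. Birch ply shelf: x -196 to 0, full width, top 64 mm above the bench.
- shelf_edge (a point): Middle of the shelf's edge, where the aluminium ramp begins: case frame (0, 0, 64) mm. Axes as the case. The ramp spans the full width and falls straight from here to the ramp foot, 60 mm long at 60 degrees.
- ramp_foot (a point): Middle of the ramp's foot: case frame (30, 0, 12) mm. Axes as the case. Here the well begins, its floor a rubber mat, top 12 mm above the bench, x 30 to 170 mm, full width.
- end_wall (a point): Foot of the inner face of the end wall under the lid's hinge, on the mat: case frame (100, 190, 12) mm. Axes as the case.
- lid_edge (a point): Middle of the upper edge of the open lid, about 455 mm above the bench. Lid and stay are fixed. The lid leans outwards from its hinge on the +y wall; its rim reaches 32 mm in front of it at the sides. The stay is a thin rod by the far wall, at case x 164 mm, from y 125 mm at the wall's top up to the lid 225 mm above the bench.
- blue_cap: Steel cap, square plate 92 x 92 x 12 mm, 0.5 to 0.9 kg. Back blue, other face bright steel with copper ring (sealing face). Origin at its centre, +z out of the back, x, y along its sides. Starts back up, askew. Pushed 15 mm past balance and freed (a pusher may hold it level), it slides to the ramp's foot and leans at 50-60 degrees, its top 20-25 mm above the shelf; falls 10 degrees past upright.
- yellow_cap: Loose steel flange cap like the blue one but with a yellow back, yellow back up, beside the blue one on the shelf (left or right). Same size and axes. To be left alone.
- coil: Loose copper condensing coil standing on the shelf, 48 mm across, 62 mm high, 0.25 kg. Origin at the centre of its underside. To be left alone.
- ampoule_holder: Loose green glass block 84 x 44 x 30 mm holding four clear ampoules to 61 mm high, 0.4 kg, on the shelf near the +y wall. Origin at the centre of its underside. To be left alone.
- bung: Loose red rubber bung, 38 mm across at the foot, 30 mm at the top, 30 mm high, on the shelf. Origin at the centre of its underside. To be left alone.

How it is judged:
On the way, in this order (a step that is already met when the one before it is completed fails the run):
1. the blue cap is off the shelf and stands tilted on the ramp (angle between blue_cap's own z axis and vertical between 0.8 and 1.9 rad and x of blue_cap in the frame of case between -0.02 and 0.075 m and height (world z) of blue_cap below 0.085 m), for 0.1 s.
2. the blue cap lies in the well on its blue back, sealing face up (angle between blue_cap's own z axis and vertical above 3.04 rad and height (world z) of blue_cap below 0.024 m and x of blue_cap in the frame of case above 0.05 m), for 0.2 s.
At the end, for the whole second after the job is handed in: The blue cap lies flat in the well (within 4 degrees), sealing face up, against the end wall under the lid's hinge (gap at most 8 mm, square within 7 degrees), at rest and released; never lifted; the other things within 15 mm of where they were (angle between blue_cap's own z axis and vertical above 3.07 rad and height (world z) of blue_cap below 0.022 m and x of blue_cap in the frame of case between 0.05 and 0.15 m and y of blue_cap in the frame of case above 0.136 m and (angle between the y axis of blue_cap and the y axis of case, either way round below 0.12 rad or angle between the x axis of blue_cap and the y axis of case, either way round below 0.12 rad) and linear speed of blue_cap below 0.02 m/s and contact force between the fingers and blue_cap below 0.1 N); the robot touches nothing.
It fails at once if the blue cap is lifted (its centre more than 41 mm above the shelf) (height (world z) of blue_cap above 0.105 m).
It fails at once if the yellow cap is shifted by more than 15 mm (distance of yellow_cap from where it was at the start of the episode above 0.015 m).
It fails at once if the coil is shifted by more than 15 mm or tipped (distance of coil from where it was at the start of the episode above 0.015 m or angle between coil's own z axis and vertical above 0.5 rad).
It fails at once if the ampoule holder is shifted by more than 15 mm or tipped (distance of ampoule_holder from where it was at the start of the episode above 0.015 m or angle between ampoule_holder's own z axis and vertical above 0.3 rad).
It fails at once if the bung is shifted by more than 15 mm or tipped (distance of bung from where it was at the start of the episode above 0.015 m or angle between bung's own z axis and vertical above 0.5 rad).
It also fails if it takes over 54 s, if anything falls off the work surface, if the arm or the gripper's body presses on something with over 40 N, if the wrist force passes 120 N, or if a joint passes its speed limit or range.

ROBOT

A 7-joint arm with a two-finger parallel gripper is mounted at the origin on the work surface. World frame = base frame: x ahead of the robot, y to its left, z up, the work surface at z = 0. Lengths are in m, angles in rad, forces in N, time in s.
With the tool pointing down it reaches from about 0.4 to 0.85 m from the base axis. Payload 4.5 kg.
Tool frame: the origin (TCP) lies at the very end of the fingers, on their centre line; the grasp point (between the pads) lies 19 mm behind it (r.grip_depth is the z of the grasp point in the tool frame, in m); z points along the fingers, y is the line along which they close (so a half turn about z gives the same grasp; the last joint's range is limited). The gripper opens to 88 mm and grips with 3 to 60 N. Pads are 18 mm wide; open, the fingers measure 123 mm over their backs; the gripper's body (75 mm by 187 mm) begins 45 mm behind the grasp point.
Start: joints at [-1.248, 0.689, -0.195, 1.565, 0.157, 0.902, -0.215], TCP at [0.178, 0.599, 0.239] pointing down, gripper open.
Joint ranges: [-3.01, 3.01], [-0.46, 2.08], [-1.47, 1.51], [0.13, 2.56], [-1, 4.14], [0.04, 2.09], [-2.66, 2.66]. Speed limits (rad/s): [2.57, 2.57, 3.14, 3.14, 3.14, 3.14, 3.14].

INTERFACE

Orientations are given as a unit quaternion [x, y, z, w].
In Python, from plant import r gives the robot as it stands.
- The arm moves only by the tool drive_effector, called in YAML: its name, and indented under it one key for each argument. Schema: {"type":"object","properties":{"plan":{"type":"array","items":{"type":"array","items":{"type":"array","items":{"type":"number"},"minItems":7,"maxItems":7},"minItems":1,"maxItems":10},"minItems":1,"maxItems":1},"grip_force":{"type":"number"},"only":{"type":"string"},"quiet":{"type":"boolean"},"lines":{"type":"string"}},"required":["plan"],"additionalProperties":false}. plan is a list that holds a single list of rows (three levels of brackets), with 1 to 10 rows, each of 7 numbers: the opening from 0.0 (shut) to 1.0 (fully open), then dx, dy, dz in a scale on which 1.0 is 0.8 m, then a rotation vector rx, ry, rz in normalised numbers (1 is 4 rad); each row is the pose to reach, as a shift and turn from the pose commanded when the call began, along the tool's axes at that moment; what a row does not reach only later rows make up. A row lasts 1/10 s, in which the tool goes at most 0.05 m and 0.15 rad, less where a joint would pass 70% of its speed; a pose out of reach is approached as far as the arm can. The fingers move at their own pace and stop on an object; grip_force is the grip in N (left out, the last holds). Time passes only in rows, so rows that do not move let the fingers close. The tool returns the time, the measured TCP pose, the force, the opening and the grip force at its end. only (a regular expression) keeps the lines of the reply that match it, lines (a string "A,B") keeps lines A to B, and quiet returns only ok. Shift and turn numbers lie between -1 and 1, and a call with a number outside is refused. Input that does not fit is refused with a message, and nothing moves.
- r.get_state(): the state, without advancing time (a new reading comes with each control period).
- r.snapshot(name): name is "scene" or "top"; returns the picture (420x560x3 uint8, red, green, blue); there is no depth.
- r.camera_params(name): a dict with "fx", "fy", "cx", "cy" (pixels), "k1" (the pictures are not rectified: a ray, as slopes to the right and down, at radius r is drawn at 1 + k1 r^2 times it, then the intrinsics apply), "rvec" (rotation vector, rad) and "tvec" (3), from world to camera coordinates, as OpenCV has them. Camera axes: x right, y down, z forward; pixel columns grow to the right and rows downward; lengths in m; the calibration is good to about 2 mm. A picture is of the moment at which its call begins. camera_params takes no time and is no camera call.
- r.finish_job(): hands the job in; it is judged then, once.
The state is a dict: "clock": time; "q": joint angles; "qd": joint speeds; "joint_torque": joint torques, N m; "tool_pos": TCP position; "eef_rot": TCP orientation; "contact_force": force on the tool from outside, world axes, zero at the start; "moment": the same for the moment, N m; "opening": opening from 0.0 (shut) to 1.0 (fully open); "finger_force": force on a finger pad.
Only numpy, scipy, OpenCV 4.12 (cv2) and the standard library are available. Lean on these libraries where they do the work, as an engineer would, in place of code of your own. Each camera call takes 0.05 s, during which the arm holds its last target. There are 200 camera calls.

## Working session

There is one attempt and no reset: what is moved stays moved. The work goes in short steps, Python scripts to look and compute and a tool call to move; the robot and the scene stay as the last step left them, time stands still between calls to the robot, and variables do not carry over. Pictures are saved under pics/ and viewed, at most 10 in all, crops included, and the job is handed in when it is done.

```bash
ls; mkdir -p pics; python3 - <<'E'
from plant import r
import cv2
for n in("scene","top"):
    cv2.imwrite(f"pics/{n}0.png",r.snapshot(n)[:,:,::-1]); print(n,r.camera_params(n))
s=r.get_state(); print(s["clock"],s["tool_pos"],s["eef_rot"],s["opening"])
E
```

```text
pics
plant.py
scene {'fx': 492.789836415476, 'fy': 492.789836415476, 'cx': 272.73405820318783, 'cy': 206.7761130461475, 'k1': -0.06034170707910237, 'rvec': array([ 1.87084358,  1.61333042, -0.68601904]), 'tvec': array([-0.1331341 , -0.16237831,  1.54880259])}
top {'fx': 394.5333282181117, 'fy': 394.5333282181117, 'cx': 282.19477419111263, 'cy': 215.5511116891314, 'k1': 0.02440206487744031, 'rvec': array([ 2.16013953, -2.13981892,  0.14620093]), 'tvec': array([0.07315012, 0.5708169 , 1.23721981])}
0.1 [0.17787782 0.59856266 0.23800202] [ 1.43854208e-01  9.89598550e-01 -8.21390921e-04 -5.29643152e-05] 1.001066834253966
```

View pics/scene0.png

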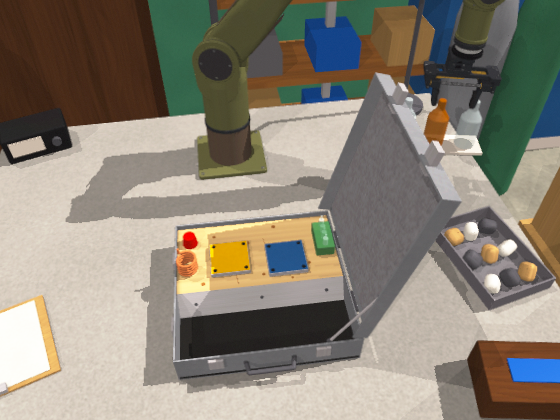

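View pics/top0.png

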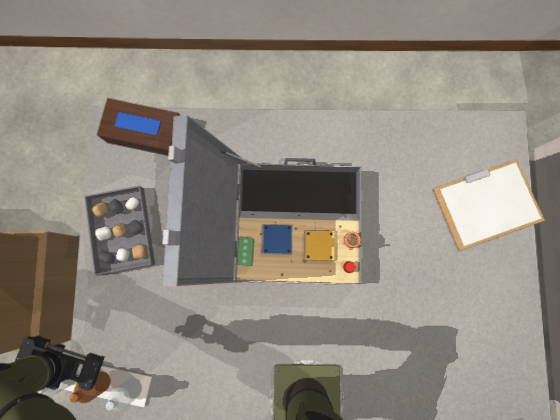

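Scene view: the case is centred near (265,290), blue cap about (287,257), yellow cap to its -y side at (230,257). The top view shows blue at (277,239), yellow (320,245), holder (245,250), coil (352,240), bung (349,267) and the well in the dark area (243–358,168–214). I'll enlarge to pick the case lines.

```bash
cat > h.py <<'E'
import numpy as np, cv2
from plant import r
from scipy.spatial.transform import Rotation as R
def cam(n):
    p=r.camera_params(n); return p,cv2.Rodrigues(p["rvec"])[0],np.array(p["tvec"],float)
def ray(n,uv):
    p,M,t=cam(n); K=np.array([[p["fx"],0,p["cx"]],[0,p["fy"],p["cy"]],[0,0,1.]])
    d=cv2.undistortPoints(np.array([[uv]],float),K,np.array([p["k1"],0,0,0]))[0,0]
    return -M.T@t, M.T@np.array([d[0],d[1],1])
def on(n,uv,z):
    o,d=ray(n,uv); return o+d*(z-o[2])/d[2]
def tri(a,b):
    (o,d),(p,e)=ray("top",a),ray("scene",b)
    s=np.linalg.lstsq(np.c_[d,-e],p-o,rcond=None)[0]; x,y=o+d*s[0],p+e*s[1]
    return (x+y)/2,np.linalg.norm(x-y)
def proj(n,P):
    p,M,t=cam(n); K=np.array([[p["fx"],0,p["cx"]],[0,p["fy"],p["cy"]],[0,0,1.]])
    return cv2.projectPoints(np.array(P,float).reshape(-1,3),p["rvec"],t,K,np.array([p["k1"],0,0,0]))[0][:,0]
HUE={"blue":(100,125),"yellow":(20,28),"red":(0,4),"green":(50,80)}
def blob(img,c,roi,smin=120,vmin=40):
    h=cv2.cvtColor(img,cv2.COLOR_RGB2HSV); m=cv2.inRange(h,(HUE[c][0],smin,vmin),(HUE[c][1],255,255))
    k=np.zeros_like(m); x0,y0,x1,y1=roi; k[y0:y1,x0:x1]=m[y0:y1,x0:x1]
    cs=cv2.findContours(k,cv2.RETR_EXTERNAL,cv2.CHAIN_APPROX_NONE)[0]
    return max(cs,key=cv2.contourArea)
E
python3 - <<'E'
from h import *
a=cv2.imread("pics/top0.png")[155:290,225:375]; cv2.imwrite("pics/tc.png",cv2.resize(a,None,fx=4.4,fy=4.4,interpolation=cv2.INTER_CUBIC))
b=cv2.imread("pics/scene0.png")[205:380,165:375]; cv2.imwrite("pics/sc.png",cv2.resize(b,None,fx=3.4,fy=3.4,interpolation=cv2.INTER_CUBIC))
T=cv2.imread("pics/top0.png")[:,:,::-1].copy();S=cv2.imread("pics/scene0.png")[:,:,::-1].copy()
for c in("blue","yellow","red","green"):
    ct=blob(T,c,(230,155,370,285)); cs=blob(S,c,(175,212,340,300))
    for x in(ct,cs): print(c,cv2.contourArea(x),cv2.minAreaRect(x))
E
```

```text
blue 651.0 ((277.0, 238.5), (27.0, 26.0), 90.0)
blue 985.5 ((286.27691650390625, 256.2154235839844), (28.52798843383789, 38.450767517089844), 82.87498474121094)
yellow 149.0 ((323.5, 238.5), (15.0, 19.0), 90.0)
yellow 1062.5 ((228.6951141357422, 256.7560729980469), (29.485219955444336, 38.761474609375), 83.6598129272461)
red 85.0 ((348.5, 267.0), (10.0, 11.0), 90.0)
red 153.5 ((190.0, 240.5), (15.0, 12.0), 90.0)Traceback (most recent call last):
  File "<stdin>", line 6, in <module>
  File "h.py", line 24, in blob
    return max(cs,key=cv2.contourArea)
ValueError: max() iterable argument is empty
```

View pics/tc.png

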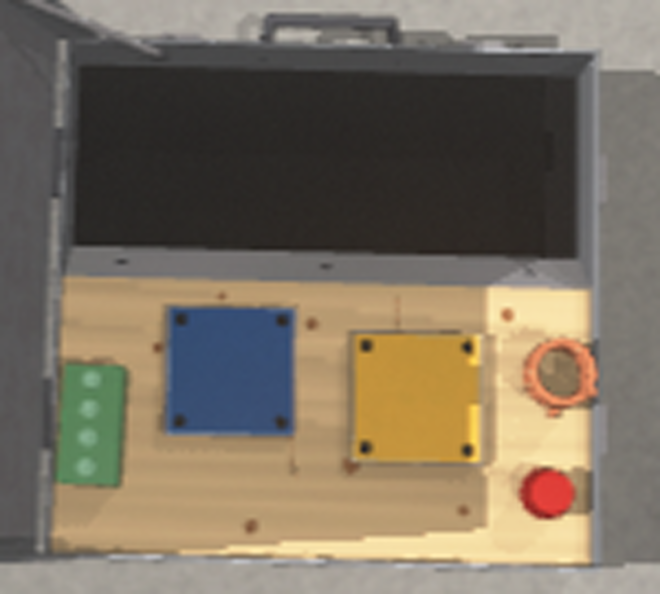

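View pics/sc.png

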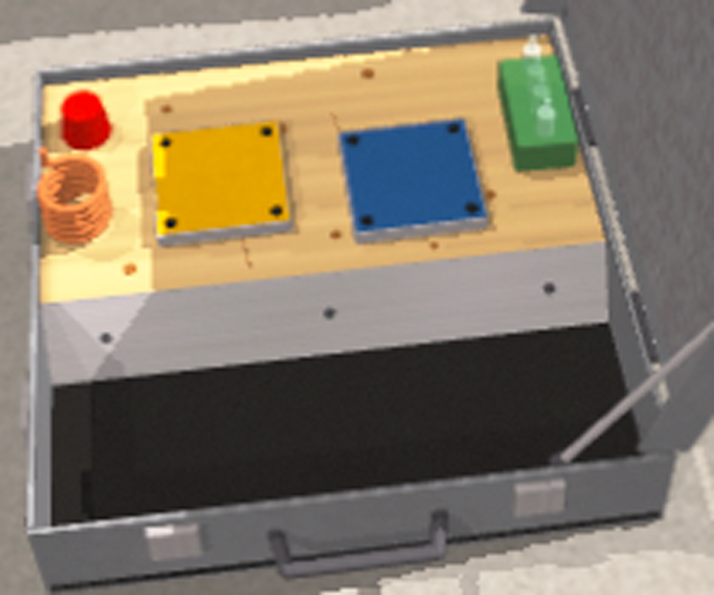

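Crops (top 4.4x from (225,155); scene 3.4x from (165,205)): the shelf edge runs top-crop (62,275)–(592,290), scene-crop (605,242)–(42,302). Blue's corners in the top crop are (167,307),(295,306),(293,436),(165,434). In the scene crop they are (485,216),(357,229),(342,132),(465,119).

```bash
cat >> h.py <<'E'
def T_(x,y): return ((x+.5)/4.4-.5+225,(y+.5)/4.4-.5+155)
def S_(x,y): return ((x+.5)/3.4-.5+165,(y+.5)/3.4-.5+205)
E
python3 - <<'E'
from h import *
np.set_printoptions(precision=4,suppress=True)
P={"edge+y":((62,275),(605,242)),"edge-y":((592,290),(42,302)),"foot+y":((75,246),(607,323)),"foot-y":((577,258),(52,385)),
"b++":((167,307),(485,216)),"b+-":((295,306),(357,229)),"b--":((293,436),(342,132)),"b-+":((165,434),(465,119)),
"y++":((353,332),(290,222)),"y+-":((482,334),(158,233)),"y--":((479,464),(152,135)),"y-+":((351,461),(283,122)),
"g++":((62,362),(574,145)),"g+-":((126,368),(516,150)),"g--":((120,486),(498,60)),"g-+":((56,484),(556,50)),
"redtop":((548,493),(82,101)),"coiltop":((561,372),(75,170)),"farwalltop-y":((597,52),(32,530)), "wall+ytop far":((65,42),(663,460))}
for k,(a,b) in P.items():
    x,e=tri(T_(*a),S_(*b)); print(k,x,round(e,4))
E
```

```text
edge+y [0.5604 0.2169 0.0652] 0.0016
edge-y [ 0.5528 -0.1622  0.0665] 0.0048
foot+y [0.5897 0.2148 0.0124] 0.0038
foot-y [ 0.5835 -0.1627  0.0142] 0.0025
b++ [0.5362 0.1395 0.0784] 0.0
b+- [0.5375 0.0505 0.0834] 0.0035
b-- [0.4462 0.0517 0.0775] 0.0045
b-+ [0.4467 0.1409 0.0763] 0.0028
y++ [0.5199 0.0081 0.0769] 0.0015
y+- [ 0.5189 -0.0817  0.0813] 0.0037
y-- [ 0.4277 -0.0804  0.0766] 0.0016
y-+ [0.4291 0.0111 0.0762] 0.0052
g++ [0.4952 0.2106 0.0917] 0.0021
g+- [0.4919 0.1681 0.0901] 0.0025
g-- [0.41   0.171  0.0941] 0.0037
g-+ [0.4108 0.214  0.0985] 0.0023
redtop [ 0.4077 -0.1257  0.0984] 0.0001
coiltop [ 0.4894 -0.1305  0.1209] 0.0027
farwalltop-y [ 0.7245 -0.1667  0.0801] 0.0035
wall+ytop far [0.7302 0.2147 0.0712] 0.0055
```

```bash
cat >> h.py <<'E'
CO=np.array([.5566,.0273,0]); CY=-.018
def case(p): return R.from_euler("z",-CY).apply(np.asarray(p)-CO)
def world(p): return R.from_euler("z",CY).apply(p)+CO
E
python3 - <<'E'
from h import *
np.set_printoptions(precision=4,suppress=True)
print("lid top corners, z=.455:",[on("top",u,.455) for u in((164,284),(173,116),(188,118),(178,284))])
print("lid low corner z=.08",on("top",(238,282),.08))
# scene check of lid top
print([on("scene",u,.455) for u in((373,82),(455,205),(385,80))])
# blue yaw/centre on plane z=.076, both views
for nm,f,q in(("top",T_,[(167,307),(295,306),(293,436),(165,434)]),("scene",S_,[(485,216),(357,229),(342,132),(465,119)])):
    p=np.array([on(nm,f(*x),.076)[:2] for x in q]); d=(p[0]+p[3]-p[1]-p[2]); print(nm,p.mean(0),np.arctan2(-d[0],d[1]), p.round(4).tolist())
E
```

```text
lid top corners, z=.455: [array([0.3644, 0.3264, 0.455 ]), array([0.7358, 0.3247, 0.455 ]), array([0.7315, 0.291 , 0.455 ]), array([0.3646, 0.2969, 0.455 ])]
lid low corner z=.08 [0.3582 0.2116 0.08  ]
[array([0.38  , 0.2915, 0.455 ]), array([0.74  , 0.3134, 0.455 ]), array([0.3763, 0.3178, 0.455 ])]
top [0.4918 0.0943] 0.005619384115194507 [[0.5365, 0.1397], [0.5381, 0.0486], [0.4459, 0.0494], [0.4465, 0.1396]]
scene [0.4895 0.0973] -0.021246739457917656 [[0.5344, 0.14], [0.5321, 0.0529], [0.4451, 0.0541], [0.4465, 0.1424]]
```

```bash
cat >> h.py <<'E'
def rel(P,yaw=None,tilt=0):
    """print shift/turn in tool axes to world P; yaw = world angle of tool y (rad)"""
    s=r.get_state(); A=R.from_quat(s["eef_rot"]); d=A.inv().apply(np.array(P)-s["tool_pos"])
    v=np.zeros(3)
    if yaw is not None:
        y=np.array([np.cos(yaw),np.sin(yaw),0]); z=np.array([0,0,-1.]); B=R.from_matrix(np.c_[np.cross(y,z),y,z])
        v=(A.inv()*B).as_rotvec()
    print("shift",d.round(4),"turn",v.round(4))
E
python3 - <<'E'
from h import *
rel([.178,.599,.50]); rel([.40,.088,.50],np.pi/2+CY); rel([.40,.088,.10])
E
```

```text
shift [-0.     0.    -0.262] turn [0. 0. 0.]
shift [-0.3583 -0.4266 -0.2613] turn [-1.600e-03 -1.000e-04 -2.707e-01]
shift [-0.3583 -0.426   0.1387] turn [0. 0. 0.]
```

Units first: shifts go in shares of 0.8 m and turns go in shares of 4 rad. So -0.262 m is -0.3275, -0.2 m is -0.25, -0.2 rad is -0.05.

drive_effector:
  plan:
    - [[0.5, 0, 0, -0.0625, 0, 0, 0], [0.5, 0, 0, -0.125, 0, 0, 0], [0.5, 0, 0, -0.1875, 0, 0, 0], [0.5, 0, 0, -0.25, 0, 0, 0], [0.5, 0, 0, -0.3275, 0, 0, 0], [0.5, -0.0125, -0.025, -0.3275, 0, 0, 0], [0.5, -0.05, -0.075, -0.3275, 0, 0, -0.0125], [0.5, -0.1, -0.125, -0.3275, 0, 0, -0.025], [0.5, -0.1375, -0.175, -0.3275, 0, 0, -0.0375], [0.5, -0.175, -0.2125, -0.3275, 0, 0, -0.05]]

```text
clock: 1.1
tool_pos: [0.2638, 0.394, 0.5004]
eef_rot: [0.043, 0.999, -0.0, -0.0]
contact_force: [1.0, -0.1, 0.3]
opening: 0.502
finger_force: 0.0
```

```bash
python3 - <<'E'
from h import *
rel([.415,.088,.50],np.pi/2+CY); rel([.415,.088,.10])
E
```

```text
shift [-0.1769 -0.2918  0.0006] turn [-0.0008 -0.0002 -0.0682]
shift [-0.177  -0.2915  0.4006] turn [0. 0. 0.]
```

Converted, -0.291 m is -0.3638, -0.255 m is -0.3188, -0.068 rad is -0.017.

drive_effector:
  plan:
    - [[0.5, -0.025, -0.0563, 0, 0, 0, -0.005], [0.5, -0.05, -0.1125, 0, 0, 0, -0.01], [0.5, -0.075, -0.1688, 0, 0, 0, -0.017], [0.5, -0.1063, -0.2188, 0, 0, 0, -0.017], [0.5, -0.1375, -0.2688, 0, 0, 0, -0.017], [0.5, -0.175, -0.3188, 0, 0, 0, -0.017], [0.5, -0.2213, -0.3638, 0, 0, 0, -0.017], [0.5, -0.2213, -0.3638, 0.0375, 0, 0, -0.017], [0.5, -0.2213, -0.3638, 0.0875, 0, 0, -0.017], [0.5, -0.2213, -0.3638, 0.1375, 0, 0, -0.017]]

```text
clock: 2.1
tool_pos: [0.4143, 0.0903, 0.3895]
eef_rot: [0.011, 1.0, 0.0, 0.0]
contact_force: [0.9, -0.3, -0.7]
opening: 0.501
finger_force: 0.0
```

```bash
python3 - <<'E'
from h import *
rel([.415,.088,.10],np.pi/2+CY); rel([.415,.088,.07])
E
```

```text
shift [-0.0004 -0.0024  0.2895] turn [ 0.0004  0.0009 -0.004 ]
shift [-0.0004 -0.0024  0.3195] turn [0. 0. 0.]
```

Converted, 0.32 m is 0.4, 0.305 m is 0.3813.

drive_effector:
  plan:
    - [[0.5, 0, 0, 0.05, 0, 0, 0], [0.5, 0, -0.0025, 0.1, 0, 0, 0], [0.5, 0, -0.0025, 0.15, 0, 0, 0], [0.5, 0, -0.0025, 0.2, 0, 0, 0], [0.5, 0, -0.0025, 0.25, 0, 0, 0], [0.5, 0, -0.0025, 0.3, 0, 0, 0], [0.5, 0, -0.0025, 0.3375, 0, 0, 0], [0.5, 0, -0.0025, 0.3625, 0, 0, 0], [0.5, 0, -0.0025, 0.3813, 0, 0, 0], [0.5, 0, -0.0025, 0.4, 0, 0, 0]]

```text
clock: 3.1
tool_pos: [0.4141, 0.0888, 0.0696]
eef_rot: [0.01, 1.0, -0.0, -0.0]
contact_force: [0.6, -0.3, 0.4]
opening: 0.5
finger_force: 0.0
```

```bash
python3 - <<'E'
from h import *
for n in("top","scene"):
    i=r.snapshot(n)
    if n=="scene": c=i[200:380,160:370]; cv2.imwrite("pics/s1.png",cv2.resize(c,None,fx=3.4,fy=3.3)[:,:,::-1])
print(r.get_state()["contact_force"])
E
```

```text
[-0.17092703 -0.1629092   0.16515083]
```

View pics/s1.png

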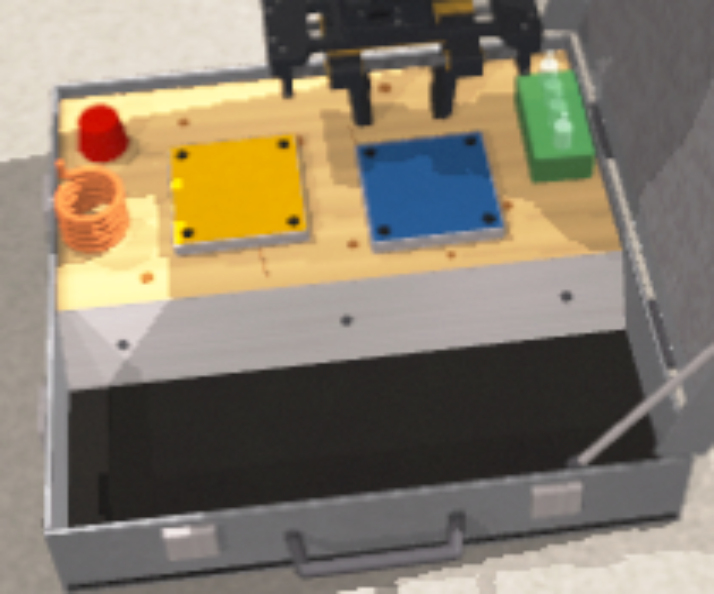

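Both fingers stand behind the cap's near edge (362,118) and (442,110). The body's right end (540,70) is close to the ampoules, so I'll shift 5 mm to -y and push.

Converted, -0.07 m is -0.0875, -0.062 m is -0.0775.

drive_effector:
  plan:
    - [[0.5, 0, -0.0063, 0, 0, 0, 0], [0.5, -0.015, -0.0063, 0, 0, 0, 0], [0.5, -0.0225, -0.0063, 0, 0, 0, 0], [0.5, -0.03, -0.0063, 0, 0, 0, 0], [0.5, -0.0375, -0.0063, 0, 0, 0, 0], [0.5, -0.0475, -0.0063, 0, 0, 0, 0], [0.5, -0.0575, -0.0063, 0, 0, 0, 0], [0.5, -0.0675, -0.0063, 0, 0, 0, 0], [0.5, -0.0775, -0.0063, 0, 0, 0, 0], [0.5, -0.0875, -0.0063, 0, 0, 0, 0]]

```text
clock: 4.2
tool_pos: [0.4783, 0.0816, 0.071]
eef_rot: [0.01, 1.0, -0.001, -0.006]
contact_force: [-10.2, 0.4, 8.3]
opening: 0.503
finger_force: 4.8
```

```bash
python3 - <<'E'
from h import *
i=r.snapshot("top"); b=blob(i,"blue",(230,155,370,285)); q=cv2.minAreaRect(b); print(q,cv2.contourArea(b),on("top",q[0],.076),case(on("top",q[0],.076)))
E
```

```text
((275.0, 215.0), (6.0, 20.0), 90.0) 61.5 [0.56655842 0.10109495 0.076     ] [0.00862857 0.07396224 0.076     ]
```

Converted, -0.036 m is -0.045, -0.03 m is -0.0375.

drive_effector:
  plan:
    - [[0.5, -0.0075, 0, 0, 0, 0, 0], [0.5, -0.015, 0, 0, 0, 0, 0], [0.5, -0.0225, 0, 0, 0, 0, 0], [0.5, -0.03, 0, 0, 0, 0, 0], [0.5, -0.0375, 0, 0, 0, 0, 0], [0.5, -0.045, 0, 0, 0, 0, 0], [0.5, -0.045, 0, 0, 0, 0, 0]]

```text
clock: 4.95
tool_pos: [0.5174, 0.0812, 0.071]
eef_rot: [0.01, 1.0, -0.0, -0.003]
contact_force: [-4.1, -0.1, 4.1]
opening: 0.505
finger_force: 2.3
```

```bash
python3 - <<'E'
from h import *
i=r.snapshot("scene"); c=i[200:380,160:370]; cv2.imwrite("pics/s2.png",cv2.resize(c,None,fx=3.4,fy=3.3)[:,:,::-1])
E
```

```text
(no output)
```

View pics/s2.png

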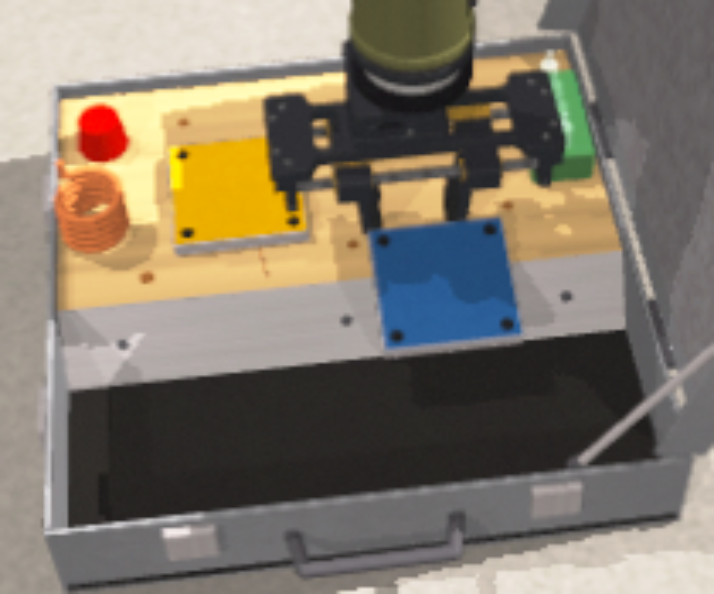

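The cap overhangs the edge and is held level, its front edge at row 345 and rear edge at row 225. I'll push a few mm more and back off.

Converted, 0.05 m is 0.0625, 0.03 m is 0.0375.

drive_effector:
  plan:
    - [[0.5, -0.005, 0, 0, 0, 0, 0], [0.5, -0.005, 0, 0, 0, 0, 0], [0.5, 0.0375, 0, 0, 0, 0, 0], [0.5, 0.0625, 0, 0, 0, 0, 0], [0.5, 0.0625, 0, 0, 0, 0, 0], [0.5, 0.0625, 0, 0, 0, 0, 0], [0.5, 0.0625, 0, 0, 0, 0, 0], [0.5, 0.0625, 0, 0, 0, 0, 0]]

```text
clock: 5.8
tool_pos: [0.4717, 0.0827, 0.0708]
eef_rot: [0.011, 1.0, 0.0, 0.001]
contact_force: [-0.3, -0.7, 0.9]
opening: 0.5
finger_force: 0.0
```

```bash
python3 - <<'E'
from h import *
i=r.snapshot("scene"); c=i[200:380,160:370]; cv2.imwrite("pics/s3.png",cv2.resize(c,None,fx=3.4,fy=3.3)[:,:,::-1])
E
```

```text
(no output)
```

View pics/s3.png

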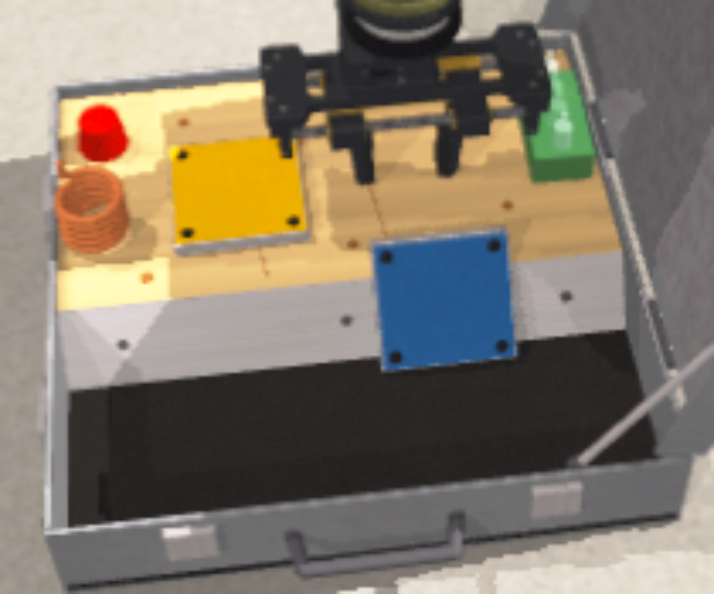

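The cap leans on the ramp: top edge (373,243)–(507,232), foot (383,370)–(515,358) in this crop. I'll triangulate its corners.

```bash
cat >> h.py <<'E'
def quad(c):
    h=cv2.convexHull(c)
    q=cv2.approxPolyN(h,4)[0] if hasattr(cv2,"approxPolyN") else cv2.boxPoints(cv2.minAreaRect(h))
    q=np.array(q,float); s=q[:,0]+q[:,1]; d=q[:,0]-q[:,1]
    return q[[s.argmin(),d.argmax(),s.argmax(),d.argmin()]]  # TL TR BR BL
E
python3 - <<'E'
from h import *
np.set_printoptions(precision=4,suppress=True)
t=quad(blob(r.snapshot("top"),"blue",(230,155,370,285),90)); s=quad(blob(r.snapshot("scene"),"blue",(175,212,345,330),90))
print(t,s)
for a,b,n in((t[0],s[2],"low+y"),(t[1],s[3],"low-y"),(t[2],s[0],"up-y"),(t[3],s[1],"up+y")):
    x,e=tri(a,b); print(n,x,case(x),round(e,4))
E
```

```text
[[265. 206.]
 [292. 206.]
 [292. 218.]
 [264. 218.]] [[269. 274.]
 [308. 270.]
 [311. 308.]
 [273. 312.]]
low+y [0.6044 0.1364 0.0181] [0.0458 0.11   0.0181] 0.0016
low-y [0.6046 0.048  0.0225] [0.0476 0.0216 0.0225] 0.0028
up-y [0.5546 0.0485 0.0986] [-0.0024  0.0211  0.0986] 0.0006
up+y [0.5544 0.1358 0.0954] [-0.0042  0.1084  0.0954] 0.0025
```

Tilt is about 57°, with the top edge at x≈0.545–0.555 and z≈0.09–0.097, consistent with the text. I'll tip it by pushing the top edge with the fingers at z 0.074.

Converted, -0.118 m is -0.1475, -0.105 m is -0.1313.

drive_effector:
  plan:
    - [[0.5, -0.025, -0.0025, -0.0038, 0, 0, 0], [0.5, -0.0563, -0.0063, -0.0038, 0, 0, 0], [0.5, -0.0688, -0.01, -0.0038, 0, 0, 0], [0.5, -0.0813, -0.01, -0.0038, 0, 0, 0], [0.5, -0.0938, -0.01, -0.0038, 0, 0, 0], [0.5, -0.1063, -0.01, -0.0038, 0, 0, 0], [0.5, -0.1188, -0.01, -0.0038, 0, 0, 0], [0.5, -0.1313, -0.01, -0.0038, 0, 0, 0], [0.5, -0.14, -0.01, -0.0038, 0, 0, 0], [0.5, -0.1475, -0.01, -0.0038, 0, 0, 0]]

```text
clock: 6.95
tool_pos: [0.5889, 0.0724, 0.0737]
eef_rot: [0.01, 1.0, 0.0, 0.0]
contact_force: [-0.6, 0.2, 0.3]
opening: 0.498
finger_force: 0.0
```

Converted, -0.034 m is -0.0425, 0.008 m is 0.01.

drive_effector:
  plan:
    - [[0.5, -0.0088, 0.005, 0, 0, 0, 0], [0.5, -0.0175, 0.01, 0, 0, 0, 0], [0.5, -0.0263, 0.01, 0, 0, 0, 0], [0.5, -0.035, 0.01, 0, 0, 0, 0], [0.5, -0.0425, 0.01, 0, 0, 0, 0], [0.5, -0.0425, 0.01, 0, 0, 0, 0], [0.5, -0.0425, 0.01, 0, 0, 0, 0], [0.5, -0.0425, 0.01, 0, 0, 0, 0]]

```text
clock: 7.75
tool_pos: [0.6216, 0.0793, 0.0736]
eef_rot: [0.01, 1.0, -0.0, -0.0]
contact_force: [-0.3, 0.1, 1.2]
opening: 0.505
finger_force: 0.0
```

```bash
python3 - <<'E'
from h import *
i=r.snapshot("scene"); c=i[200:380,160:370]; cv2.imwrite("pics/s4.png",cv2.resize(c,None,fx=3.4,fy=3.3)[:,:,::-1])
E
```

```text
(no output)
```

View pics/s4.png

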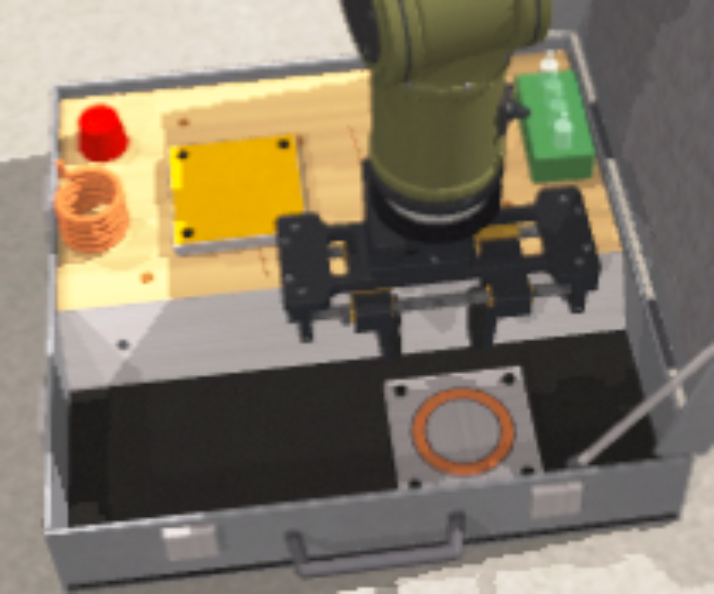

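The cap lies sealing face up in the well: corners (385,380),(522,367),(545,472) in the crop, with the fourth hidden by the far wall. I'll locate it on plane z=0.024.

```bash
python3 - <<'E'
from h import *
np.set_printoptions(precision=4,suppress=True)
f=lambda x,y:((x+.5)/3.4-.5+160,(y+.5)/3.3-.5+200)
for q in((385,380),(522,367),(545,472),(463,432)): p=on("scene",f(*q),.024); print(q,p,case(p))
# copper ring in top view, if not hidden
for n,roi in(("top",(238,165,362,212)),("scene",(270,300,330,350))):
    i=r.snapshot(n); h=cv2.cvtColor(i,cv2.COLOR_RGB2HSV); m=cv2.inRange(h,(3,90,60),(18,255,255)); k=np.zeros_like(m); x0,y0,x1,y1=roi; k[y0:y1,x0:x1]=m[y0:y1,x0:x1]
    pts=cv2.findNonZero(k); print(n,len(pts)); hu=cv2.convexHull(pts); e=cv2.minAreaRect(hu); print(e,on(n,e[0],.024),case(on(n,e[0],.024)))
s=r.get_state(); print(s["tool_pos"])
E
```

```text
(385, 380) [0.613 0.048 0.024] [0.0561 0.0217 0.024 ]
(522, 367) [0.6166 0.1396 0.024 ] [0.0579 0.1133 0.024 ]
(545, 472) [0.6977 0.1382 0.024 ] [0.1391 0.1134 0.024 ]
(463, 432) [0.6606 0.0921 0.024 ] [0.1028 0.0666 0.024 ]Traceback (most recent call last):
  File "<stdin>", line 8, in <module>
TypeError: object of type 'NoneType' has no len()
```

```bash
python3 - <<'E'
from h import *
print(r.get_state()["q"]); rel([.631,.02,.16],CY); rel([.631,.02,.16],np.pi+CY)
E
```

```text
[-0.1888938   0.90817195 -0.02126129  1.68001905  0.03165205  0.55423065
  1.32114109]
shift [-0.0105 -0.0592 -0.0863] turn [-4.000e-04 -4.000e-04  1.568e+00]
shift [-0.0105 -0.0592 -0.0863] turn [ 4.0000e-04 -4.0000e-04 -1.5736e+00]
```

Converted, -0.086 m is -0.1075, -0.059 m is -0.0738, 1.12 rad is 0.28.

drive_effector:
  plan:
    - [[0.5, 0, 0, -0.05, 0, 0, 0], [0.5, 0, -0.0125, -0.1075, 0, 0, 0], [0.5, -0.005, -0.0375, -0.1075, 0, 0, 0.035], [0.5, -0.0125, -0.0738, -0.1075, 0, 0, 0.07], [0.5, -0.0125, -0.0738, -0.1075, 0, 0, 0.105], [0.5, -0.0125, -0.0738, -0.1075, 0, 0, 0.14], [0.5, -0.0125, -0.0738, -0.1075, 0, 0, 0.175], [0.5, -0.0125, -0.0738, -0.1075, 0, 0, 0.21], [0.5, -0.0125, -0.0738, -0.1075, 0, 0, 0.245], [0.5, -0.0125, -0.0738, -0.1075, 0, 0, 0.28]]

```text
clock: 8.85
tool_pos: [0.6305, 0.0204, 0.1597]
eef_rot: [0.542, 0.84, 0.0, -0.0]
contact_force: [-0.6, 0.1, 0.1]
opening: 0.499
finger_force: 0.0
```

```bash
python3 - <<'E'
from h import *
print(r.get_state()["q"][6]); rel([.631,.015,.16],CY); rel([.631,.015,.019])
np.set_printoptions(precision=4,suppress=True)
i=r.snapshot("scene"); h=cv2.cvtColor(i,cv2.COLOR_RGB2HSV); m=cv2.inRange(h,(3,90,60),(18,255,255)); k=np.zeros_like(m); k[310:345,275:325]=m[310:345,275:325]
p=cv2.findNonZero(k); print(None if p is None else (len(p),cv2.minAreaRect(p)[0],case(on("scene",cv2.minAreaRect(p)[0],.024))))
E
```

```text
0.5950667061631677
shift [-0.0051 -0.0018 -0.0003] turn [-3.000e-04 -4.000e-04  4.424e-01]
shift [-0.0052 -0.0018  0.1407] turn [0. 0. 0.]
(289, (295.5, 330.5), array([0.1025, 0.0659, 0.024 ]))
```

Converted, 0.06 m is 0.075, 0.03 m is 0.0375, 0.443 rad is 0.1108.

drive_effector:
  plan:
    - [[0.5, 0, 0, 0, 0, 0, 0.0375], [0.5, -0.0025, -0.0013, 0, 0, 0, 0.075], [0.5, -0.0063, -0.0025, 0, 0, 0, 0.1108], [0.5, -0.0063, -0.0025, 0.0375, 0, 0, 0.1108], [0.5, -0.0063, -0.0025, 0.075, 0, 0, 0.1108]]

```text
clock: 9.4
tool_pos: [0.6318, 0.015, 0.0998]
eef_rot: [0.711, 0.704, 0.001, 0.001]
contact_force: [-0.4, 0.5, 0.8]
opening: 0.498
finger_force: 0.0
```

```bash
python3 - <<'E'
from h import *
rel([.631,.015,.019],CY); s=r.get_state(); A=R.from_quat(s["eef_rot"]); print(A.as_matrix().round(3))
E
```

```text
shift [-0.0001 -0.001   0.0808] turn [ 0.0023 -0.0001  0.0079]
[[ 0.01   1.     0.002]
 [ 1.    -0.01   0.   ]
 [ 0.     0.002 -1.   ]]
```

Converted, 0.0805 m is 0.1006, 0.075 m is 0.0938, 0.008 rad is 0.002.

drive_effector:
  plan:
    - [[0.5, 0, -0.0013, 0.025, 0, 0.025, 0.002], [0.5, 0, -0.0013, 0.0563, 0, 0.025, 0.002], [0.5, 0, -0.0013, 0.0813, 0, 0.025, 0.002], [0.5, 0, -0.0013, 0.0938, 0, 0.025, 0.002], [0.5, 0, -0.0013, 0.1006, 0, 0.025, 0.002], [0.5, 0, -0.0013, 0.1006, 0, 0.025, 0.002]]

```text
clock: 10.0
tool_pos: [0.63, 0.0152, 0.0191]
eef_rot: [0.713, 0.699, 0.036, -0.035]
contact_force: [-0.3, 0.6, -0.1]
opening: 0.499
finger_force: 0.0
```

```bash
python3 - <<'E'
from h import *
i=r.snapshot("scene"); c=i[200:380,160:370]; cv2.imwrite("pics/s5.png",cv2.resize(c,None,fx=3.4,fy=3.3)[:,:,::-1]); print(r.get_state()["eef_rot"], R.from_quat(r.get_state()["eef_rot"]).as_matrix().round(3))
E
```

```text
[ 0.71323137  0.69914152  0.03585573 -0.03487863] [[ 0.02   1.     0.002]
 [ 0.995 -0.02   0.1  ]
 [ 0.1    0.    -0.995]]
```

View pics/s5.png

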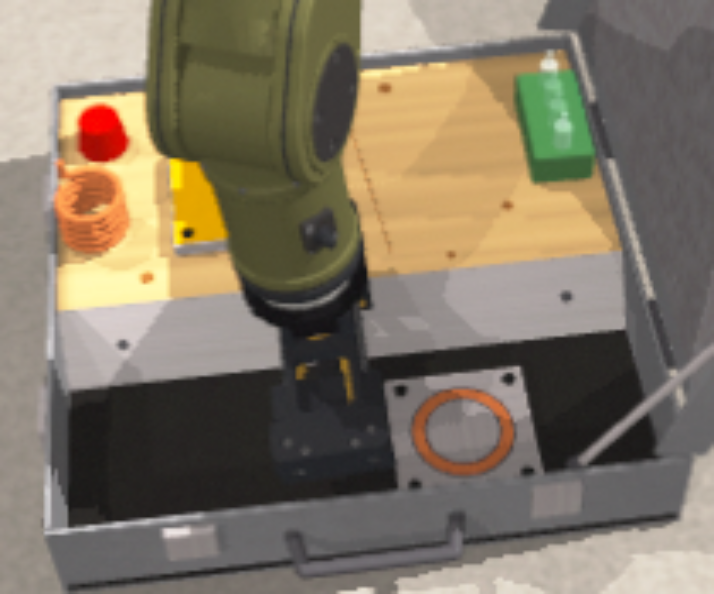

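The gripper stands in the well at crop (330,440), clear of the far wall, and the cap's near edge is just to its right at (390,430). I'll push towards the end wall.

Units first: shifts go in shares of 0.8 m and turns go in shares of 4 rad. So 0.065 m is 0.0813, 0.006 m is 0.0075.

drive_effector:
  plan:
    - [[0.5, 0.0125, 0, 0.0013, 0, 0, 0], [0.5, 0.0213, 0, 0.0025, 0, 0, 0], [0.5, 0.0288, 0, 0.0031, 0, 0, 0], [0.5, 0.0363, 0, 0.0038, 0, 0, 0], [0.5, 0.0438, 0, 0.0044, 0, 0, 0], [0.5, 0.0513, 0, 0.005, 0, 0, 0], [0.5, 0.0588, 0, 0.0063, 0, 0, 0], [0.5, 0.0663, 0, 0.0069, 0, 0, 0], [0.5, 0.0738, 0, 0.0075, 0, 0, 0], [0.5, 0.0813, 0, 0.0081, 0, 0, 0]]

```text
clock: 11.05
tool_pos: [0.6321, 0.0789, 0.0196]
eef_rot: [0.714, 0.698, 0.035, -0.034]
contact_force: [0.3, -4.5, 1.3]
opening: 0.501
finger_force: 2.7
```

```bash
cat > ring.py <<'E'
from h import *
np.set_printoptions(precision=4,suppress=True)
i=r.snapshot("scene"); cv2.imwrite("pics/last.png",i[:,:,::-1]); h=cv2.cvtColor(i,cv2.COLOR_RGB2HSV); m=cv2.inRange(h,(3,90,60),(18,255,255)); k=np.zeros_like(m); k[300:345,275:350]=m[300:345,275:350]
p=cv2.findNonZero(k); c=cv2.minAreaRect(p); print(len(p),c,case(on("scene",c[0],.024)))
print(r.get_state()["tool_pos"])
E
python3 ring.py
```

```text
217 ((305.00830078125, 318.2410583496094), (54.92662048339844, 26.26925277709961), 43.02506637573242) [0.0746 0.0918 0.024 ]
[0.6319 0.0809 0.0195]
```

```bash
cat > plate.py <<'E'
from h import *
np.set_printoptions(precision=4,suppress=True)
i=r.snapshot("scene"); cv2.imwrite("pics/last.png",i[:,:,::-1])
z=.024; poly=proj("scene",[world([x,y,z]) for x,y in((.042,.0),(.042,.19),(.165,.19),(.165,.0))]).astype(int)
k=np.zeros(i.shape[:2],np.uint8); cv2.fillPoly(k,[poly],255)
m=cv2.bitwise_and(cv2.inRange(i.max(2),75,255),k)
ys,xs=np.nonzero(m); P=np.array([case(on("scene",(x,y),z))[:2] for x,y in zip(xs,ys)])
print("n",len(P),"x",np.percentile(P[:,0],[1,50,99]),"y",np.percentile(P[:,1],[1,50,99]))
# near edge (-x side): lowest x per y bin -> line -> yaw
for nm,a,b,f in(("-x edge",1,0,np.min),("+y edge",0,1,np.max),("-y edge",0,1,np.min)):
    E=[]
    lo,hi=np.percentile(P[:,a],[12,88])
    for t in np.arange(lo,hi,.004):
        s=P[abs(P[:,a]-t)<.003]
        if len(s)>3: E.append((t,f(s[:,b])))
    E=np.array(E); c=np.polyfit(E[:,0],E[:,1],1); e=E[:,1]-np.polyval(c,E[:,0]); g=abs(e)<.004; c=np.polyfit(E[g,0],E[g,1],1)
    print(nm,"mid",np.polyval(c,E[:,0].mean()).round(4),"slope",c[0].round(4),"n",g.sum(),len(E))
s=r.get_state(); print(s["tool_pos"],s["contact_force"],case(s["tool_pos"]))
E
python3 plate.py
```

```text
n 2165 x [0.0471 0.1341 0.165 ] y [0.0009 0.1139 0.1878]
-x edge mid 0.0594 slope -0.1322 n 4 29
+y edge mid 0.1849 slope 0.1335 n 10 22
-y edge mid 0.1135 slope 0.5809 n 1 22
[0.632  0.0808 0.0196] [-0.0851 -3.3924  2.0372] [0.0744 0.0548 0.0196]plate.py:16: RankWarning: Polyfit may be poorly conditioned
  E=np.array(E); c=np.polyfit(E[:,0],E[:,1],1); e=E[:,1]-np.polyval(c,E[:,0]); g=abs(e)<.004; c=np.polyfit(E[g,0],E[g,1],1)
```

Converted, 0.028 m is 0.035, 0.024 m is 0.03.

drive_effector:
  plan:
    - [[0.5, 0.0063, 0, 0.0006, 0, 0, 0], [0.5, 0.0125, 0, 0.0013, 0, 0, 0], [0.5, 0.0188, 0, 0.0019, 0, 0, 0], [0.5, 0.025, 0, 0.0025, 0, 0, 0], [0.5, 0.03, 0, 0.0031, 0, 0, 0], [0.5, 0.035, 0, 0.0038, 0, 0, 0], [0.5, 0.035, 0, 0.0038, 0, 0, 0]]

```text
clock: 11.85
tool_pos: [0.6327, 0.1075, 0.0195]
eef_rot: [0.714, 0.699, 0.036, -0.034]
contact_force: [1.4, -3.8, 3.3]
opening: 0.495
finger_force: 2.2
```

Converted, 0.008 m is 0.01, 0.007 m is 0.0088.

drive_effector:
  plan:
    - [[0.5, 0.0038, 0, 0.0004, 0, 0, 0], [0.5, 0.0063, 0, 0.0006, 0, 0, 0], [0.5, 0.0088, 0, 0.0009, 0, 0, 0], [0.5, 0.01, 0, 0.001, 0, 0, 0]]

```text
clock: 12.25
tool_pos: [0.6329, 0.1123, 0.0194]
eef_rot: [0.715, 0.698, 0.034, -0.033]
contact_force: [-0.2, -10.3, 4.1]
opening: 0.502
finger_force: 5.0
```

drive_effector:
  plan:
    - [[0.5, 0.0013, 0, 0, 0, 0, 0], [0.5, 0.0025, 0, 0, 0, 0, 0]]

```text
clock: 12.45
tool_pos: [0.6328, 0.1126, 0.0195]
eef_rot: [0.715, 0.697, 0.034, -0.032]
contact_force: [-1.0, -12.9, 3.4]
opening: 0.499
finger_force: 6.1
```

Contact with the wall: the force is rising and motion has stalled at y=0.1125. I'll back off, lift and look.

Converted, -0.18 m is -0.225, -0.15 m is -0.1875.

drive_effector:
  plan:
    - [[0.5, -0.025, 0, 0, 0, 0, 0], [0.5, -0.0625, 0, -0.0025, 0, 0, 0], [0.5, -0.1125, 0, -0.0075, 0, 0, 0], [0.5, -0.1125, 0, -0.0625, 0, 0, 0], [0.5, -0.125, 0, -0.125, 0, 0, 0], [0.5, -0.175, 0, -0.1625, 0, 0, 0], [0.5, -0.225, 0, -0.1875, 0, 0, 0]]

```text
clock: 13.15
tool_pos: [0.6296, -0.0735, 0.1532]
eef_rot: [0.712, 0.701, 0.038, -0.035]
contact_force: [-0.2, -1.3, -0.7]
opening: 0.497
finger_force: 0.0
```

```bash
python3 - <<'E'
from h import *
i=r.snapshot("scene")[280:375,240:375]; j=r.snapshot("top")[160:220,232:332]
a=cv2.resize(i,(540,380),interpolation=cv2.INTER_CUBIC); cv2.imwrite("pics/fs.png",i[:,:,::-1])
b=cv2.resize(j,(360,216),interpolation=cv2.INTER_CUBIC)
o=np.zeros((600,540,3),np.uint8); o[:380]=a; o[382:598,:360]=b; cv2.imwrite("pics/fin.png",o[:,:,::-1])
E
```

```text
(no output)
```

View pics/fin.png

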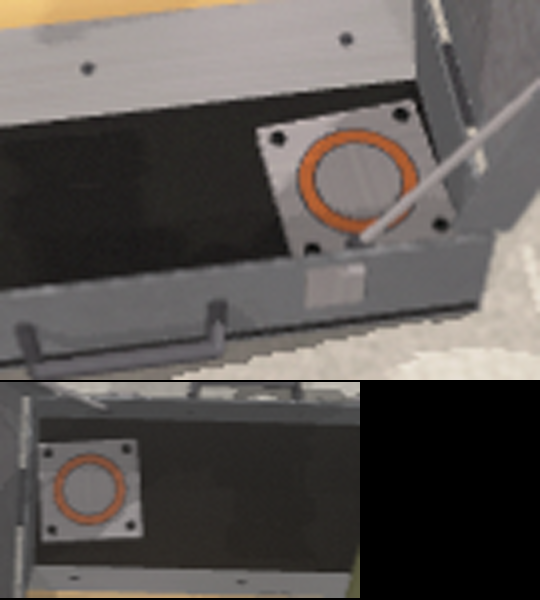

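The final view shows the cap sealing face up near the end wall, corners (256,128),(413,100),(290,255) in the scene crop and (39,444),(138,439),(143,537),(43,541) in the top crop. It looks slightly rotated, so I'll measure.

```bash
python3 - <<'E'
from h import *
np.set_printoptions(precision=4,suppress=True)
t=lambda x,y:((x+.5)/3.6-.5+232,(y-382+.5)/3.6-.5+160)
s=lambda x,y:((x+.5)/4-.5+240,(y+.5)/4-.5+280)
for n,f,q in(("top",t,[(39,444),(138,439),(143,537),(43,541),(90,490)]),("scene",s,[(256,128),(413,100),(290,255),(359,181)])):
    P=np.array([case(on(n,f(*x),.024))[:2] for x in q]); print(n,P)
    e=P[1]-P[0]; print("edge angle",np.arctan2(e[0],e[1]))
    if n=="top": print("others",[np.arctan2((P[b]-P[a])[k],(P[b]-P[a])[1-k]) for a,b,k in((3,2,0),(3,0,1),(2,1,1))])
# wall/mat lines for reference, in case frame at z=.012 (inner faces should be y=.19, x=.17)
for q in((40,420),(35,566),(358,572)): print("mat",case(on("top",t(*q),.012))[:2])
# holes by darkness in top
E
```

```text
top [[0.1406 0.1868]
 [0.1478 0.0958]
 [0.0563 0.0883]
 [0.0501 0.1795]
 [0.0987 0.1383]]
edge angle 3.062235471100233
others [np.float64(3.0735406949680706), np.float64(0.08115061663878873), np.float64(0.08140759493820116)]
scene [[0.057  0.0916]
 [0.0507 0.1835]
 [0.1385 0.0965]
 [0.0986 0.1423]]
edge angle -0.06874121590184813
mat [0.1663 0.1881]
mat [0.0286 0.1871]
mat [ 0.0312 -0.1097]
```

The cap is about 4° askew (limit 7°) and its centre is at y≈0.140 (limit 0.136). That's inside the limits but marginal, so I'll square it with a narrower pair of fingers nearer the -x end.

```bash
python3 - <<'E'
from h import *
rel([.630,.05,.10]);rel([.630,.05,.0195]); rel([.631,.09,.0195]); print(R.from_quat(r.get_state()["eef_rot"]).as_matrix().round(3))
E
```

```text
shift [ 0.1279 -0.0034  0.0662] turn [0. 0. 0.]
shift [ 0.1203 -0.0039  0.1463] turn [0. 0. 0.]
shift [ 0.1601 -0.004   0.1501] turn [0. 0. 0.]
[[ 0.029  1.     0.008]
 [ 0.995 -0.029  0.094]
 [ 0.094  0.005 -0.996]]
```

Converted, 0.168 m is 0.21, 0.16 m is 0.2.

drive_effector:
  plan:
    - [[0.15, 0.05, 0, 0.025, 0, 0, 0], [0.15, 0.1063, -0.0025, 0.05, 0, 0, 0], [0.15, 0.1563, -0.0038, 0.0825, 0, 0, 0], [0.15, 0.1538, -0.0038, 0.125, 0, 0, 0], [0.15, 0.1513, -0.0038, 0.1625, 0, 0, 0], [0.15, 0.15, -0.0038, 0.1825, 0, 0, 0], [0.15, 0.1688, -0.0038, 0.1844, 0, 0, 0], [0.15, 0.1875, -0.0038, 0.1863, 0, 0, 0], [0.15, 0.2, -0.0038, 0.1875, 0, 0, 0], [0.15, 0.21, -0.0038, 0.1888, 0, 0, 0]]

```text
clock: 14.25
tool_pos: [0.6295, 0.1091, 0.0181]
eef_rot: [0.713, 0.699, 0.037, -0.035]
contact_force: [0.8, 0.3, 0.0]
opening: 0.148
finger_force: 0.5
```

Converted, 0.008 m is 0.01, 0.006 m is 0.0075.

drive_effector:
  plan:
    - [[0.15, 0.0025, 0, 0, 0, 0, 0], [0.15, 0.005, 0, 0, 0, 0, 0], [0.15, 0.0075, 0, 0.0004, 0, 0, 0], [0.15, 0.01, 0, 0.0006, 0, 0, 0]]

```text
clock: 14.65
tool_pos: [0.6291, 0.1105, 0.0178]
eef_rot: [0.715, 0.698, 0.034, -0.033]
contact_force: [-3.0, -7.2, 5.9]
opening: 0.148
finger_force: 3.8
```

drive_effector:
  plan:
    - [[0.15, 0.0019, 0, 0, 0, 0, 0], [0.15, 0.0038, 0, 0, 0, 0, 0]]

```text
clock: 14.85
tool_pos: [0.6285, 0.1124, 0.0178]
eef_rot: [0.715, 0.698, 0.033, -0.034]
contact_force: [-3.5, -8.5, 4.7]
opening: 0.151
finger_force: 4.5
```

Converted, 0.006 m is 0.0075, 0.004 m is 0.005.

drive_effector:
  plan:
    - [[0.15, 0.0025, 0, 0, 0, 0, 0], [0.15, 0.005, 0, 0, 0, 0, 0], [0.15, 0.0075, 0, 0, 0, 0, 0]]

```text
clock: 15.15
tool_pos: [0.6276, 0.1145, 0.0178]
eef_rot: [0.716, 0.697, 0.031, -0.033]
contact_force: [-5.3, -14.8, 4.9]
opening: 0.148
finger_force: 7.7
```

```bash
python3 - <<'E'
from h import *
np.set_printoptions(precision=4,suppress=True)
print(R.from_quat(r.get_state()["eef_rot"]).as_matrix().round(3)[:,1])
E
```

```text
[ 1.    -0.027 -0.004]
```

drive_effector:
  plan:
    - [[0.15, 0.0025, 0, 0, 0, 0, 0], [0.15, 0.0025, 0, 0, 0, 0, 0]]

```text
clock: 15.35
tool_pos: [0.6271, 0.115, 0.0178]
eef_rot: [0.716, 0.696, 0.03, -0.032]
contact_force: [-5.8, -15.7, 4.0]
opening: 0.148
finger_force: 8.2
```

Converted, -0.18 m is -0.225, -0.17 m is -0.2125.

drive_effector:
  plan:
    - [[0.15, -0.025, 0, 0, 0, 0, 0], [0.15, -0.0625, 0, -0.0025, 0, 0, 0], [0.15, -0.1125, 0, -0.0075, 0, 0, 0], [0.15, -0.1125, 0, -0.0625, 0, 0, 0], [0.15, -0.125, 0, -0.125, 0, 0, 0], [0.15, -0.175, 0, -0.1625, 0, 0, 0], [0.15, -0.225, 0, -0.1875, 0, 0, 0], [0.15, -0.225, 0, -0.2125, 0, 0, 0]]

```text
clock: 16.15
tool_pos: [0.6247, -0.0798, 0.1713]
eef_rot: [0.717, 0.695, 0.034, -0.032]
contact_force: [-0.5, -0.3, -0.7]
opening: 0.145
finger_force: 0.0
```

```bash
python3 - <<'E'
from h import *
np.set_printoptions(precision=4,suppress=True)
i=r.snapshot("top"); roi=i[172:206,236:285]
v=cv2.GaussianBlur(cv2.resize(roi.max(2),None,fx=6,fy=6,interpolation=cv2.INTER_CUBIC),(5,5),0)
t,m=cv2.threshold(v,0,255,cv2.THRESH_OTSU); print("thr",t)
c=max(cv2.findContours(m,cv2.RETR_EXTERNAL,cv2.CHAIN_APPROX_NONE)[0],key=cv2.contourArea)
P=np.array([case(on("top",((x+.5)/6-.5+236,(y+.5)/6-.5+172),.024))[:2] for x,y in c[:,0]],np.float32)
print("rect",cv2.minAreaRect(P*1000))
# -y edge and +x edge fits
for nm,a,b,f in(("-y",0,1,min),("+x",1,0,max),("-x",1,0,min),("+y",0,1,max)):
    E=np.array([(t,f(P[abs(P[:,a]-t)<.003][:,b])) for t in np.arange(*((.065,.135,.004) if a==0 else (.105,.17,.004)))]); k=np.polyfit(*E.T,1); print(nm,np.polyval(k,.1 if a==0 else .14).round(4),k[0].round(4))
s=quad  # ring centre in scene
j=r.snapshot("scene"); h=cv2.cvtColor(j,cv2.COLOR_RGB2HSV); q=cv2.inRange(h,(5,130,80),(16,255,255)); k=np.zeros_like(q); k[305:345,300:350]=q[305:345,300:350]
p=cv2.findNonZero(k); print(len(p),cv2.minAreaRect(p)[0],case(on("scene",cv2.minAreaRect(p)[0],.024)))
for n,roi2 in(("yellow",(175,212,340,300)),("red",(175,212,340,300))): print(n,cv2.minAreaRect(blob(j,n,roi2))[0])
E
```

```text
thr 82.0
rect ((99.74868774414062, 142.0664520263672), (95.83675384521484, 93.14990234375), 89.85323333740234)
-y 0.0961 0.0523
+x 0.1456 0.0063
-x 0.0534 0.0044
+y 0.1891 -0.0255
189 (330.0, 325.0) [0.0991 0.1436 0.024 ]
yellow (232.1692657470703, 256.3538513183594)Traceback (most recent call last):
  File "<stdin>", line 15, in <module>
  File "h.py", line 24, in blob
    return max(cs,key=cv2.contourArea)
ValueError: max() iterable argument is empty
```

```bash
python3 -c "
from plant import r
print(r.get_state()['contact_force'], r.finish_job())"
```

```text
the job is handed in; nothing more can be done
[0.57544372 1.26690725 0.00486705] None
```

I handed the job in at about 16 s: the blue cap lies blue back down in the well, square within about 1° (camera) and pushed up against the hinge-side end wall, with the gripper clear. I didn't re-measure the other things at the end and `finish_job` returned no verdict.

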